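Dock a vacuum trap through a spring gate and clamp its flange

ROBOT

A 6-joint arm with a two-finger parallel gripper is mounted at the origin on a cart in front of the work surface, level with it; the furniture and walls round the work are solid. World frame = base frame: x ahead of the robot, y to its left, z up, the work surface at z = 0. Lengths are in m, angles in rad, forces in N, time in s.
With the tool pointing down it reaches from about 0.3 to 0.775 m from the base axis. Payload 14.6 kg.
Tool frame: the origin (TCP) lies at the centre of the arm's flange, where the gripper is bolted on; the fingertips stand 199 mm ahead of it and the grasp point (between the pads) lies ctrl.tcp_to_grasp ahead of it (ctrl.tcp_to_grasp is the distance from the TCP to the grasp point, in m); z points along the fingers, y is the line along which they close (so a half turn about z gives the same grasp; the last joint's range is limited). The gripper opens to 94 mm and grips with 3 to 60 N. Pads are 16 mm wide; open, the fingers measure 119 mm over their backs; the gripper's body (75 mm by 177 mm) begins 78 mm behind the grasp point.
Start: joints at [1.13, 0.3, 1.521, -0, 1.321, -0.067], TCP at [0.201, 0.512, 0.405] pointing down, gripper open.
Joint ranges: [-3.03, 3.03], [-0.79, 2.21], [0.23, 2.52], [-1.04, 4.18], [0, 3.07], [-2.55, 2.55]. Speed limits (rad/s): [2.22, 2.22, 2.57, 3.14, 3.14, 3.14].

INTERFACE

Orientations are given as [roll, pitch, yaw] about the fixed x, y, z axes, in that order (R = Rz(yaw) Ry(pitch) Rx(roll)).
In Python, from station import ctrl gives the robot as it stands. The module is installed in compiled form; this text tells all that it offers.
- The arm moves only by the shell command python3 -m jog 'ROWS' [OPENING] [FORCE]. ROWS is JSON, a list of rows, each a list of 6 numbers: the shift along the tool's x, y, z in cm, then the turn, a rotation vector about the tool's x, y, z in rad. In form: [[tx, ty, tz, ax, ay, az], ...]. A call has 1 to 8 rows; each row is the pose to reach, as a shift and turn from the pose commanded when the call began, along the tool's axes at that moment; what a row does not reach only later rows make up. A row lasts 1/10 s, in which the tool goes at most 50 mm and 8.59 degrees, less where a joint would pass 70% of its speed; a pose out of reach is approached as far as the arm can. A call with a gripper value outside its range is refused whole. OPENING is the opening in per cent of the stroke, from 0 (shut) to 100 (fully open), set as the call begins (- or left out, the last holds). The fingers move at their own pace and stop on an object; FORCE is the grip in N (left out, the last holds). Time passes only in rows, so rows that repeat a pose let the fingers close. It gives the time, the measured TCP pose, the force, the opening and the grip force at its end, in the units of the state.
- ctrl.get_obs(): the state, without advancing time (a new reading comes with each control period).
- ctrl.camera(name): name is "side" or "top" or "wrist"; returns a dict with "img" (400x640x3 uint8, blue, green, red), "intrinsics" (3x3 intrinsics, pixels), "k1" (the pictures are not rectified: a ray, as slopes to the right and down, at radius r is drawn at 1 + k1 r^2 times it, then the intrinsics apply), "R" (3x3) and "t" (3): a world point X has camera coordinates R X + t. Camera axes: x right, y down, z forward; pixel columns grow to the right and rows downward; lengths in m; the calibration is good to about 2 mm. A picture is of the moment at which its call begins. There is no depth.
- ctrl.hand_in(): hands the job in; it is judged then, once.
The state is a dict: "time_s": time; "qpos": joint angles; "joint_vel": joint speeds; "tau": joint torques, N m; "ee_pos": TCP position; "eef_rot": TCP orientation; "force": force on the tool from outside, world axes, zero at the start; "moment": the same for the moment, N m; "grip_width": finger opening in m; "grip_force": force on a finger pad.
Only numpy, scipy, OpenCV 4.12 (cv2) and the standard library are available. Lean on these libraries where they do the work, as an engineer would, in place of code of your own. Each camera call takes 0.05 s, during which the arm holds its last target. There are 200 camera calls.

TASK

Set the loose flanged trap down between the guide rails at the flared mouth, flange towards the port, slide it along the bench through the two-leaf spring gate until its flange sits fully home against the port's flange, and let the gate fall shut behind it. Then swing the hinged half ring fully down over both flanges, and last swing the latch upright between the ring's two prongs to lock it. Leave the amber bottle, the conical flask and the small beaker standing where they are.

Things in the scene. Friction and masses are not known exactly. Their poses are not given: they have to be found in the camera images.
- station: Fixed vacuum port station. Origin on the bench straight below the face of the port's flange (56 mm across, 8 mm thick, x 0 to +8 mm); z up; x is the direction in which the trap is pushed, along the rails to the port; the latch is on the +y side, the ring's hinge on the -y side. Behind the flange a grey valve block with a knob (x +22 to +56, 92 mm high).
- port_face (a point): Centre of the port flange's face, 38 mm above the bench. Axes as the station's.
- mouth (a point): Point on the bench on the centre line, 163 mm before the port face, between the flared rail ends: a trap standing with its middle over it, its x along the station's x, is 7 mm short of the gate. It slides on the bench. Rails 12 mm high, 8 mm thick, inner faces 51 mm apart from station x=-12 to -124 mm, then flaring to 85 mm apart at x=-206.
- gate_middle (a point): Middle of the shut gate, 46 mm above the bench, 116 mm before the port face. Gate posts 76 mm high stand 37 mm either side of it.
- gate_outer (a joint): Gate leaf on the +y side, on an upright hinge at its post; 34 mm long, from 22 to 70 mm above the bench. 0 = shut across the channel, grows (rad, to 1.7) as it swings towards the port. A light spring (about 0.02 N m) shuts it. It clears a trap that is home by 2 mm.
- gate_inner (a joint): The same for the leaf on the -y side.
- trap: The loose trap: a steel pipe on a grey sled, 80 mm long, 66 mm high, 0.3 to 0.55 kg. Origin at the centre of its underside, x to its flanged front, z up. Sled 46 mm wide, 62 mm long, 10 mm high.
- trap_middle (a point): Middle of the trap on its pipe axis, 38 mm above its underside. Pipe 36 mm in diameter, bare for 66 mm: grip across it from above (along the trap's y). At x=+40 mm the face of the front flange (56 mm across, 8 mm thick); at x=-40 mm the back of the flat end cap (44 mm across), where it is pushed.
- trap_face (a point): Centre of the front face of the trap's flange. Lies on port_face when the trap is home.
- clamp_ring (a joint): Hinged aluminium half ring, 29 mm wide along the pipe, 102 mm from hinge to prong ends. 0 = down over the two flanges, grows (rad, to 1.35) as it lifts up and back towards the station's -y. Stays where it is left (friction 0.14 N m). It just spans two flanges pressed together and cannot close on a trap that is not home. Its crown, closed, is 77 mm above the bench.
- ring_hinge (a point): Middle of the ring's hinge line, which is parallel to the station's x, at y=-43, z=38 mm of the station (lugs 42 mm high).
- ring_pad (a point): Centre of the flat outer face of the thumb pad on the ring (29 x 20 mm), 68 mm from the hinge line along the ring and 38 mm out from it; closed it lies at y=+25, z=76 mm of the station and faces up. Push here to close. y and z axes turn with the ring.
- latch (a joint): Swing latch: a rod with a 36 mm cross bar (51 mm from the pivot) and a black handle above. 0 = upright between the closed ring's two prongs, the cross bar over them; grows (rad, to 0.80) as it leans out to the station's +y. Stays where it is left (friction 0.04 N m). The cross bar hits the prongs if the ring is not down, or if the latch is upright before the ring comes down.
- latch_pivot (a point): Middle of the latch's pivot, parallel to the station's x, at y=+49, z=12 mm of the station (lugs 20 mm high).
- latch_tip (a point): Top end of the latch's black handle (14 mm thick, 30 mm long), 86 mm from the pivot; 98 mm above the bench when upright.
- by_bottle: Bystander: amber bottle, 49 mm across, 116 mm high; origin at its underside. The three bystanders swap places.
- by_flask: Bystander: small conical flask, 60 mm across, 75 mm high; origin at its underside.
- by_beaker: Bystander: small white plastic beaker, 45 mm across, 54 mm high; origin at its underside.

How it is judged:
On the way, in this order (a step that is already met when the one before it is completed fails the run):
1. the trap, standing on the bench between the rails, pushes both gate leaves open (value of joint each of gate_outer, gate_inner above 0.4 rad and x of trap_face in the frame of port_face between -0.12 and -0.015 m and y of trap_middle in the frame of port_face between -0.01 and 0.01 m and z of trap_middle in the frame of port_face below 0.008 m), for 0.1 s.
2. the trap's flange is fully home against the port's flange (x of trap_face in the frame of port_face between -0.004 and 0.004 m and y of trap_face in the frame of port_face between -0.006 and 0.006 m and z of trap_face in the frame of port_face between -0.005 and 0.005 m and angle between the x axis of trap_middle and the x axis of port_face, either way round below 0.1 rad and angle between trap_middle's own z axis and vertical below 0.06 rad), for 0.2 s.
3. the half ring is fully down over both flanges, the latch still out (all of step 2 and value of joint clamp_ring below 0.06 rad and not (value of joint latch below 0.12 rad)), for 0.2 s.
At the end, for the whole second after the job is handed in: The trap's flange face is within 4 mm of the port's face along the pipe, 6 mm sideways and 5 mm in height, aligned within 0.1 rad and upright; ring joint below 0.06 rad, latch joint below 0.12 rad, both gate leaves below 0.15 rad; trap at rest (all of step 2 and value of joint clamp_ring below 0.06 rad and value of joint latch below 0.12 rad and value of joint each of gate_outer, gate_inner below 0.15 rad and linear speed of trap below 0.02 m/s); the robot touches nothing.
It fails at once if the amber bottle, conical flask or beaker is moved by more than 30 mm or tipped (distance of any of by_bottle, by_flask, by_beaker from where it was at the start of the episode above 0.03 m or angle between any of by_bottle, by_flask, by_beaker's own z axis and vertical above 0.3 rad).
It also fails if it takes over 59 s, if anything falls off the work surface, if the arm or the gripper's body presses on something with over 40 N, if the wrist force passes 120 N, or if a joint passes its speed limit or range.

## Working session

There is one attempt and no reset: what is moved stays moved. The work goes in short steps, Python scripts to look and compute and a shell command to move; the robot and the scene stay as the last step left them, time stands still between calls to the robot, and variables do not carry over. Pictures are saved under pics/ and viewed, at most 10 in all, crops included, and the job is handed in when it is done.

```bash
mkdir -p pics
cat > h.py <<'E'
import numpy as np, cv2, pickle
from station import ctrl
from scipy.spatial.transform import Rotation as Rn
def snap(n,f):
    c=ctrl.camera(n); cv2.imwrite(f'pics/{f}.png',c['img']); pickle.dump(c,open(f'pics/{f}.pkl','wb')); return c
def load(f): return pickle.load(open(f'pics/{f}.pkl','rb'))
def ray(c,u,v):
    K=np.array(c['intrinsics']);R=np.array(c['R']);t=np.array(c['t'])
    p=cv2.undistortPoints(np.array([[[u,v]]],float),K,np.array([c['k1'],0,0,0.]))[0,0] if True else 0
    return -R.T@t, R.T@np.array([p[0],p[1],1])
def onz(c,u,v,z):
    o,d=ray(c,u,v); return o+d*(z-o[2])/d[2]
def proj(c,X):
    r=cv2.Rodrigues(np.array(c['R'],float))[0]
    return cv2.projectPoints(np.array(X,float).reshape(-1,1,3),r,np.array(c['t'],float),np.array(c['intrinsics'],float),np.array([c['k1'],0,0,0.]))[0][:,0]
def state():
    o=ctrl.get_obs(); return o
def togo(pos,rpy):
    "shift (cm) and turn from current to TCP target"
    o=ctrl.get_obs(); R=Rn.from_euler('xyz',o['eef_rot']); 
    return np.round(R.inv().apply(np.array(pos)-o['ee_pos'])*100,2), np.round((R.inv()*Rn.from_euler('xyz',rpy)).as_rotvec(),3)
E
python3 - <<'E'
from h import *
o=state(); print({k:np.round(v,3) for k,v in o.items()}, ctrl.tcp_to_grasp)
a=snap('side','s0');b=snap('top','t0')
for c in(a,b): print(np.round(-np.array(c['R']).T@c['t'],3),c['k1'],np.array(c['intrinsics']).tolist())
E
```

```text
{'time_s': np.float64(0.0), 'qpos': array([ 1.13 ,  0.3  ,  1.522, -0.   ,  1.321, -0.067]), 'joint_vel': array([ 0.001,  0.001,  0.   ,  0.001, -0.   , -0.   ]), 'tau': array([ 4.0000e-03, -5.3185e+01, -3.5272e+01,  7.1000e-02,  2.5000e-02,
       -0.0000e+00]), 'ee_pos': array([0.201, 0.512, 0.404]), 'eef_rot': array([-3.14 , -0.   ,  2.768]), 'force': array([0.465, 0.253, 1.115]), 'moment': array([ 0.052, -0.019,  0.048]), 'grip_force': np.float64(0.0), 'grip_width': np.float64(0.094)} 0.1804
[-0.366  0.729  0.478] -0.09051098945729452 [[418.3749571937893, 0.0, 317.70962474047445], [0.0, 418.3749571937893, 199.14515589404127], [0.0, 0.0, 1.0]]
[0.335 0.35  1.032] -0.050417242732093 [[457.19793936416585, 0.0, 322.41662922178716], [0.0, 457.19793936416585, 196.54006821415706], [0.0, 0.0, 1.0]]
```

View pics/t0.png

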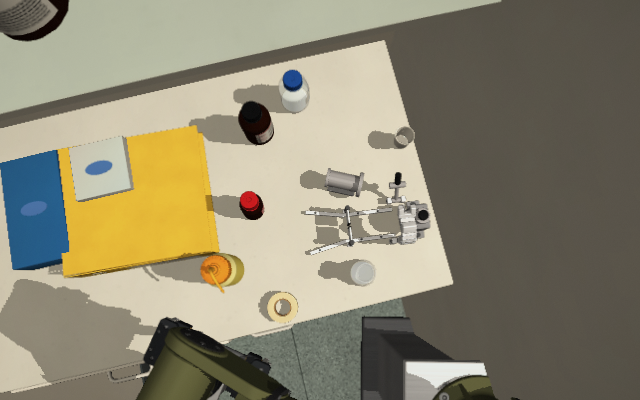

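View pics/s0.png

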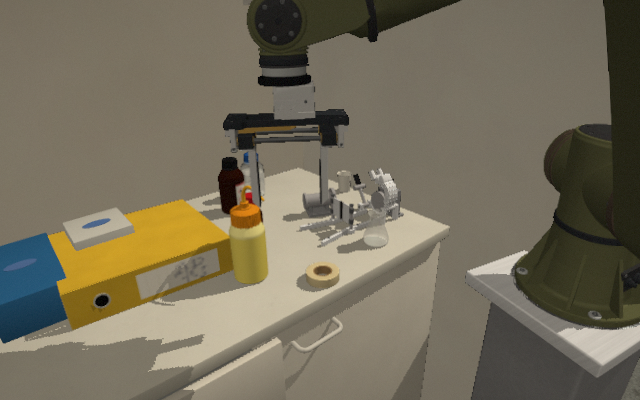

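Run:
```python
from h import *
t=load('t0');s=load('s0')
P=[[0,0,0],[.201,.512,.2],[.201,.512,.4],[.5,.3,0],[.6,.3,0]]
print(proj(t,P).round(),proj(s,P).round())
for n,c,b in(('ct',t,(295,155,440,264)),('cs',s,(295,160,415,250))):
    x0,y0,x1,y1=b
    cv2.imwrite(f'pics/{n}.png',cv2.resize(c['img'][y0:y1,x0:x1],(800,int(800*(y1-y0)/(x1-x0))),interpolation=cv2.INTER_CUBIC)[:600])
for uv in [(255,122),(362,272),(403,137),(344,182),(410,222)]: print(uv,onz(t,*uv,0.03).round(3))
```

```text
[[479. 434.]
 [226. 348.]
 [196. 372.]
 [344. 201.]
 [345. 159.]] [[580. 286.]
 [291. 206.]
 [284.  77.]
 [327. 218.]
 [311. 203.]]
(255, 122) [0.673 0.509 0.03 ]
(362, 272) [0.341 0.26  0.03 ]
(403, 137) [0.647 0.17  0.03 ]
(344, 182) [0.538 0.302 0.03 ]
(410, 222) [0.452 0.155 0.03 ]
```

View pics/ct.png

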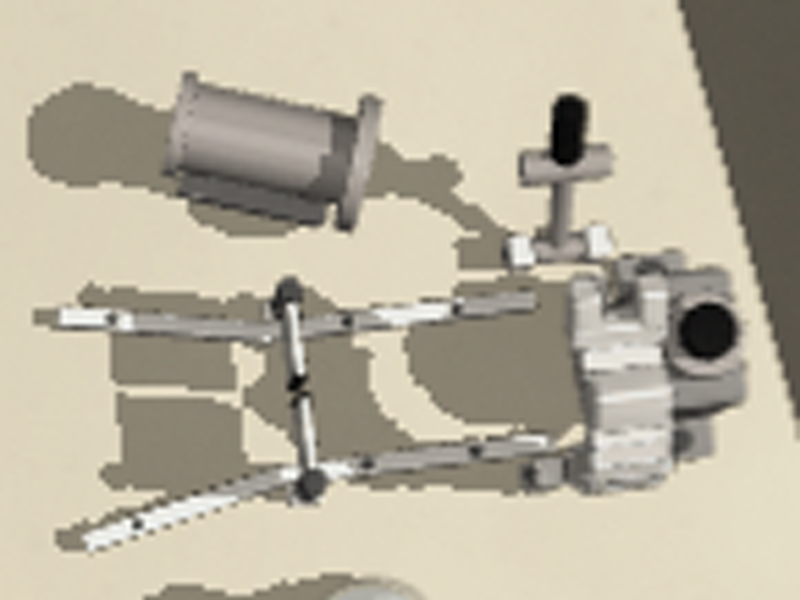

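View pics/cs.png

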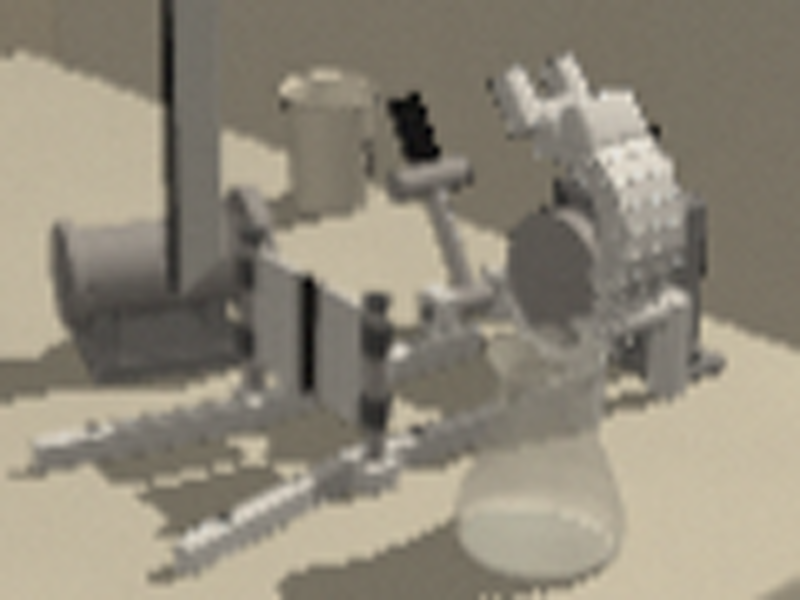

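Run:
```python
from h import *
t=load('t0')
k=800/145
g=lambda x,y,z:onz(t,295+x/k-.5+.5/k,155+y/k-.5+.5/k,z)
obs=[(288,290,-.116,.037,.076),(312,485,-.116,-.037,.076),(62,316,-.206,.0465,.012),(90,543,-.206,-.0465,.012),(533,299,-.012,.0295,.012),(546,441,-.012,-.0295,.012)]
A=np.array([[a[2],a[3]] for a in obs]);B=np.array([g(a[0],a[1],a[4])[:2] for a in obs])
ma,mb=A.mean(0),B.mean(0);H=(A-ma).T@(B-mb);U,S,V=np.linalg.svd(H);R=(U@V).T
o=mb-R@ma;print('origin',o,'yaw',np.arctan2(R[1,0],R[0,0]));print(((A@R.T+o-B)*1000).round(1))
# trap: pipe top generatrix axis points: use cap rim / flange edges at z=.038
f=[g(372,98,.038),g(345,228,.038)]; c=[g(188,76,.038),g(174,176,.038)]
print('flange',f,'cap',c)
F=(f[0]+f[1])/2;C=(c[0]+c[1])/2;d=F-C;print(F,C,np.linalg.norm(d),np.arctan2(d[1],d[0]),np.linalg.norm(f[0]-f[1]),np.linalg.norm(c[0]-c[1]))
for h in(.06,.075): print(g(310,110,h))
# pipe silhouette edges at z .038
e=[g(200,85,.038),g(330,112,.038)];d=e[1]-e[0];print('edge yaw',np.arctan2(d[1],d[0]))
```

```text
origin [0.45578975 0.17761935] yaw -1.4212087708722465
[[ 0.1  0. ]
 [ 1.2 -0.6]
 [-0.2  2. ]
 [-0.5  2.3]
 [-0.1 -0.1]
 [-0.5 -3.5]]
flange [array([0.55975197, 0.26311425, 0.038     ]), array([0.50623906, 0.27333912, 0.038     ])] cap [array([0.56684592, 0.33757554, 0.038     ]), array([0.5255861 , 0.34223294, 0.038     ])]
[0.53299552 0.26822668 0.038     ] [0.54621601 0.33990424 0.038     ] 0.07288658407477733 -1.7531903859987654 0.05448100248096597 0.0415218450041779
[0.5492746  0.28944989 0.06      ]
[0.54596904 0.29038751 0.075     ]
edge yaw -1.7536571459260524
```

```bash
cat >> h.py <<'E'
O=np.array([.4558,.1776]);Y=-1.4212
def st(x,y,z):
    c,s=np.cos(Y),np.sin(Y); return np.array([O[0]+c*x-s*y,O[1]+s*x+c*y,z])
def inst(p):
    c,s=np.cos(Y),np.sin(Y); d=np.array(p[:2])-O; return np.array([c*d[0]+s*d[1],-s*d[0]+c*d[1]])
E
python3 -c "
from h import *
print(togo([.5395,.304,.31],[np.pi,0,1.389]))"
```

```text
(array([-39.12,  -6.99,   9.42]), array([-1.000e-03,  1.000e-03,  1.379e+00]))
```

```bash
python3 -m jog '[[-19,-3.4,4.5,0,0,0.69],[-39.1,-7,9.4,0,0,1.379],[-39.1,-7,9.4,0,0,1.379],[-39.1,-7,9.4,0,0,1.379],[-39.1,-7,9.4,0,0,1.379],[-39.1,-7,9.4,0,0,1.379],[-39.1,-7,9.4,0,0,1.379],[-39.1,-7,9.4,0,0,1.379]]' 64 15
python3 -m jog '[[0,0,0,0,0,0]]'
python3 -c "
from h import *
print(togo([.5395,.304,.31],[np.pi,0,1.389]))"
```

```text
time_s: 0.9
ee_pos: [0.534, 0.3068, 0.3118]
eef_rot: [-3.141, 0.0, 1.562]
force: [0.3, 0.5, 0.5]
grip_width: 0.0604
grip_force: 0.0
time_s: 1.0
ee_pos: [0.5359, 0.3047, 0.31]
eef_rot: [-3.139, 0.002, 1.558]
force: [-0.1, 0.3, -0.2]
grip_width: 0.0599
grip_force: 0.0
(array([-0.07,  0.36,  0.  ]), array([-0.002,  0.002,  0.169]))
```

```bash
python3 -m jog '[[-0.1,0.4,0,0,0,0.1],[-0.1,0.4,0,0,0,0.169],[-0.1,0.4,0,0,0,0.169],[-0.1,0.4,0,0,0,0.169]]'
python3 -c "
from h import *
c=snap('wrist','w1')
print(togo([.5395,.304,.31],[np.pi,0,1.389]))
for x in (-.04,.04):
  for y in (-.018,.018):
    d=Rn.from_euler('z',-1.753).apply([x,y,0]); print(x,y,proj(c,np.array([.5395,.304,.038])+d).round())
"
```

```text
time_s: 1.4
ee_pos: [0.5361, 0.3075, 0.3125]
eef_rot: [-3.141, 0.0, 1.402]
force: [0.3, 0.4, 0.2]
grip_width: 0.0604
grip_force: 0.0
(array([-0.29,  0.39,  0.25]), array([-0.   ,  0.   ,  0.013]))
-0.04 -0.018 [[300. 160.]]
-0.04 0.018 [[345. 160.]]
0.04 -0.018 [[300. 253.]]
0.04 0.018 [[342. 254.]]
```

View pics/w1.png

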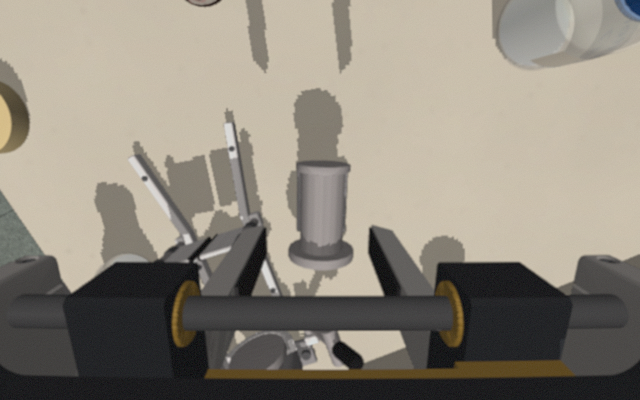

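```bash
python3 -m jog '[[0,0,0,0,0,0],[0,0,0,0,0,0]]'
python3 -c "
from h import *
print(togo([.5395,.304,.22],[np.pi,0,1.389]))"
```

```text
time_s: 1.65
ee_pos: [0.5363, 0.3074, 0.3126]
eef_rot: [3.142, -0.0, 1.4]
force: [0.0, -0.1, -0.4]
grip_width: 0.0601
grip_force: 0.0
(array([-0.28,  0.37,  9.26]), array([ 0.   , -0.   ,  0.011]))
```

```bash
python3 -m jog '[[-0.3,0.4,3,0,0,0.011],[-0.3,0.4,6,0,0,0.011],[-0.3,0.4,9.2,0,0,0.011],[-0.3,0.4,9.2,0,0,0.011],[-0.3,0.4,9.2,0,0,0.011]]'
python3 -c "
from h import *
print(togo([.5395,.304,.22],[np.pi,0,1.389]))"
```

```text
time_s: 2.15
ee_pos: [0.5401, 0.3037, 0.2212]
eef_rot: [-3.141, 0.0, 1.388]
force: [-0.1, -0.3, 0.6]
grip_width: 0.0604
grip_force: 0.0
(array([ 0.02, -0.06,  0.12]), array([-0.   ,  0.   , -0.001]))
```

```bash
python3 -m jog '[[0,0,0,0,0,0],[0,0,0,0,0,0],[0,0,0,0,0,0],[0,0,0,0,0,0],[0,0,0,0,0,0],[0,0,0,0,0,0]]' 20 30
python3 -m jog '[[0,0,-2,0,0,0],[0,0,-5,0,0,0],[0,0,-9.5,0,0,0],[0,0,-9.5,0,0,0],[0,0,-9.5,0,0,0]]'
python3 -c "
from h import *
print(st(-.170,0,.315),togo(st(-.170,0,.315),[np.pi,0,Y+np.pi]))"
```

```text
time_s: 2.75
ee_pos: [0.54, 0.3037, 0.2214]
eef_rot: [3.141, -0.001, 1.388]
force: [-0.8, -0.7, 5.5]
grip_width: 0.0352
grip_force: 30.0
time_s: 3.25
ee_pos: [0.5398, 0.3035, 0.3158]
eef_rot: [3.141, -0.001, 1.388]
force: [0.9, -0.2, -4.2]
grip_width: 0.035
grip_force: 30.0
[0.43046337 0.34570132 0.315     ] (array([  2.16, -11.52,   0.07]), array([ 0.001, -0.   , -0.333]))
```

```bash
python3 -m jog '[[2.2,-4,0,0,0,-0.11],[2.2,-8,0,0,0,-0.22],[2.2,-11.5,0,0,0,-0.333],[2.2,-11.5,0,0,0,-0.333],[2.2,-11.5,0,0,0,-0.333],[2.2,-11.5,0,0,0,-0.333]]'
python3 - <<'E'
from h import *
print(togo(st(-.170,0,.315),[np.pi,0,Y+np.pi]))
c=snap('wrist','w2'); t=snap('top','t2')
for f,c in(('w2',c),('t2',t)):
  for p in [(-.116,.037,.076),(-.116,-.037,.076),(-.206,.0465,.012),(-.206,-.0465,.012)]: print(f,proj(c,st(*p)).round())
w=load('w2')['img'];tt=t['img'][150:270,300:460]
cv2.imwrite('pics/m2.png',np.vstack([np.hstack([w[:300]]),np.hstack([cv2.resize(tt,(373,280),interpolation=cv2.INTER_CUBIC),np.zeros((280,267,3),np.uint8)])]))
E
```

```text
time_s: 3.85
ee_pos: [0.4314, 0.3459, 0.3146]
eef_rot: [-3.141, 0.001, 1.719]
force: [-0.4, 0.2, -2.9]
grip_width: 0.0353
grip_force: 30.0
(array([-0.01, -0.09, -0.04]), array([-0.001,  0.001, -0.001]))
w2 [[365. 286.]]
w2 [[268. 286.]]
w2 [[369. 157.]]
w2 [[264. 157.]]
t2 [[347. 207.]]
t2 [[351. 242.]]
t2 [[305. 212.]]
t2 [[310. 253.]]
```

View pics/m2.png

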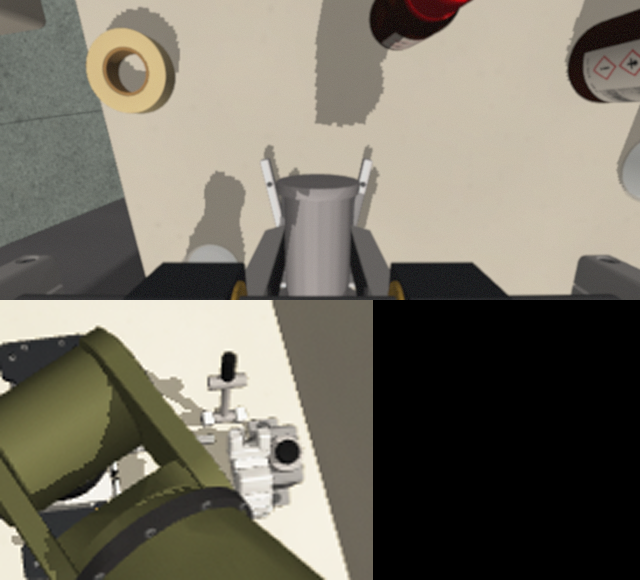

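```bash
python3 -m jog '[[0,-0.1,3,0,0,0],[0,-0.1,6,0,0,0],[0,-0.1,8.5,0,0,0],[0,-0.1,9.2,0,0,0],[0,-0.1,9.3,0,0,0],[0,-0.1,9.3,0,0,0]]'
python3 -c "
from h import *
print(inst(state()['ee_pos']))"
```

```text
time_s: 4.55
ee_pos: [0.4303, 0.346, 0.223]
eef_rot: [3.141, -0.0, 1.72]
force: [0.6, -0.5, -3.4]
grip_width: 0.0356
grip_force: 30.0
[-1.70287426e-01 -9.10825956e-05]
```

```bash
python3 -m jog '[[0,0,0.1,0,0,0],[0,0,0.2,0,0,0],[0,0,0.2,0,0,0]]'
python3 -m jog '[[0,0,0,0,0,0],[0,0,0,0,0,0],[0,0,0,0,0,0],[0,0,-3,0,0,0],[0,0,-7,0,0,0],[0,0,-10,0,0,0],[0,0,-10,0,0,0],[0,0,-10,0,0,0]]' 65
python3 -c "
from h import *
print(togo(st(-.255,0,.31),[np.pi,0,Y+np.pi]))"
```

```text
time_s: 4.85
ee_pos: [0.43, 0.3461, 0.221]
eef_rot: [3.141, -0.0, 1.721]
force: [1.2, 0.2, -1.8]
grip_width: 0.0352
grip_force: 30.0
time_s: 5.65
ee_pos: [0.4297, 0.3459, 0.3207]
eef_rot: [3.141, -0.0, 1.721]
force: [-0.8, 1.0, -1.3]
grip_width: 0.0609
grip_force: 0.0
(array([8.46, 0.07, 1.07]), array([ 0.001, -0.   ,  0.   ]))
```

```bash
python3 -m jog '[[4,0,0,0,0,0],[7.2,0,0,0,0,0],[7.2,0,0,0,0,0],[7.2,0,3,0,0,0],[7.2,0,6,0,0,0],[7.2,0,9.2,0,0,0],[7.2,0,9.2,0,0,0],[7.2,0,9.2,0,0,0]]' 0
python3 - <<'E'
from h import *
print(inst(state()['ee_pos']))
c=snap('wrist','w3');s=snap('side','s3')
cv2.imwrite('pics/m3.png',np.vstack([c['img'][:300],np.hstack([cv2.resize(s['img'][130:270,280:440],(340,298),interpolation=cv2.INTER_CUBIC),np.zeros((298,300,3),np.uint8)])]))
E
```

```text
time_s: 6.45
ee_pos: [0.4192, 0.4169, 0.2283]
eef_rot: [-3.14, 0.001, 1.721]
force: [1.5, -0.3, 0.7]
grip_width: 0.0015
grip_force: 0.0
[-0.24211456 -0.00052214]
```

View pics/m3.png

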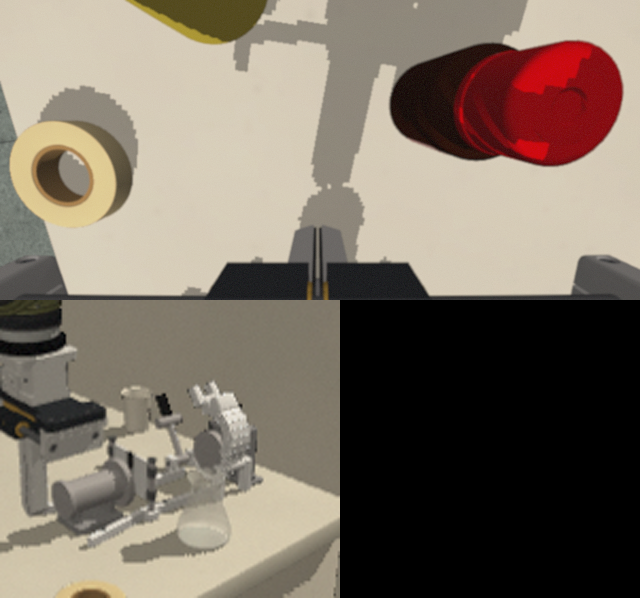

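```bash
python3 -m jog '[[-1.5,0,0,0,0,0],[-2.2,0,0,0,0,0],[-3,0,0,0,0,0],[-3.7,0,0,0,0,0],[-4.4,0,0,0,0,0],[-5.1,0,0,0,0,0],[-5.8,0,0,0,0,0],[-6.5,0,0,0,0,0]]'
python3 -m jog '[[-0.7,0,0,0,0,0],[-1.4,0,0,0,0,0],[-2.1,0,0,0,0,0],[-2.8,0,0,0,0,0],[-3.5,0,0,0,0,0],[-4.2,0,0,0,0,0],[-4.9,0,0,0,0,0],[-5.6,0,0,0,0,0]]'
python3 -m jog '[[-0.5,0,0,0,0,0],[-1,0,0,0,0,0],[-1.5,0,0,0,0,0],[-1.5,0,0,0,0,0]]'
python3 - <<'E'
from h import *
print(inst(state()['ee_pos']))
c=snap('wrist','w4');s=snap('side','s4')
cv2.imwrite('pics/m4.png',cv2.resize(s['img'][130:270,280:440],(680,595),interpolation=cv2.INTER_CUBIC))
E
```

```text
time_s: 7.35
ee_pos: [0.429, 0.3527, 0.2292]
eef_rot: [3.14, -0.001, 1.721]
force: [-0.5, 4.9, 2.8]
grip_width: 0.0005
grip_force: 2.2
time_s: 8.15
ee_pos: [0.4372, 0.297, 0.2285]
eef_rot: [-3.142, 0.0, 1.721]
force: [-0.5, 2.3, 2.2]
grip_width: -0.0001
grip_force: 1.5
time_s: 8.55
ee_pos: [0.4395, 0.2821, 0.2284]
eef_rot: [-3.141, 0.001, 1.72]
force: [0.0, 0.4, -0.1]
grip_width: 0.0004
grip_force: 0.0
[-0.10577851 -0.00057601]
```

View pics/m4.png

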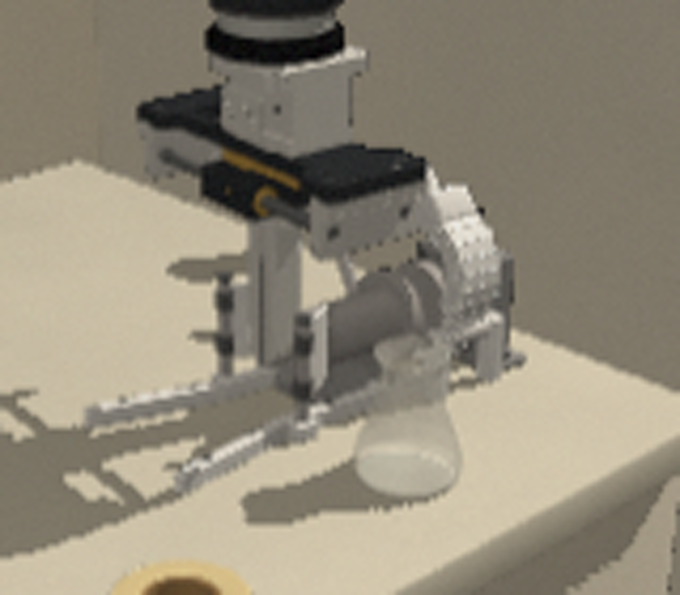

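```bash
python3 -m jog '[[-0.4,0,0,0,0,0],[-0.8,0,0,0,0,0],[-1.1,0,0,0,0,0],[-1.3,0,0,0,0,0]]'
python3 -m jog '[[-0.2,0,0,0,0,0],[-0.2,0,0,0,0,0]]'
python3 -m jog '[[-0.2,0,0,0,0,0],[-0.2,0,0,0,0,0]]'
python3 -c "
from h import *
print(inst(state()['ee_pos']))"
```

```text
time_s: 9.05
ee_pos: [0.4414, 0.2695, 0.2285]
eef_rot: [-3.141, 0.0, 1.721]
force: [0.5, 2.0, -1.5]
grip_width: 0.0004
grip_force: 0.7
time_s: 9.25
ee_pos: [0.4417, 0.2676, 0.2285]
eef_rot: [-3.141, 0.0, 1.721]
force: [-0.6, -1.4, -0.8]
grip_width: -0.0
grip_force: 0.9
time_s: 9.45
ee_pos: [0.442, 0.2658, 0.2285]
eef_rot: [-3.142, 0.0, 1.721]
force: [0.9, 0.5, 0.6]
grip_width: 0.0005
grip_force: 0.6
[-0.08924375 -0.0005296 ]
```

```bash
for i in 1 2 3; do python3 -m jog '[[-0.2,0,0,0,0,0],[-0.2,0,0,0,0,0]]' | grep -E "ee_pos|force"; done
```

```text
ee_pos: [0.4422, 0.2641, 0.2286]
force: [-0.3, 4.5, -2.1]
grip_force: 3.0
ee_pos: [0.4423, 0.2633, 0.2288]
force: [-2.6, 21.8, -4.3]
grip_force: 11.5
ee_pos: [0.4422, 0.2626, 0.229]
force: [-6.4, 38.8, -5.9]
grip_force: 20.0
```

```bash
python3 -m jog '[[0.4,0,0,0,0,0],[0.8,0,0,0,0,0],[0.8,0,-3,0,0,0],[0.8,0,-7,0,0,0],[0.8,0,-11,0,0,0],[0.8,0,-15,0,0,0],[0.8,0,-15,0,0,0]]'
python3 -m jog '[[4,0,0,0,0,0],[8,0,0,0,0,0],[12,0,0,0,0,0],[12,0,0,0,0,0]]'
python3 - <<'E'
from h import *
print(inst(state()['ee_pos']))
t=snap('top','t5');s=snap('side','s5');w=snap('wrist','w5')
a=cv2.resize(s['img'][150:250,310:420],(396,360),interpolation=cv2.INTER_CUBIC);b=cv2.resize(t['img'][160:260,340:450],(396,360),interpolation=cv2.INTER_CUBIC)
cv2.imwrite('pics/m5.png',np.vstack([np.hstack([a,b]),cv2.resize(w['img'][160:],(640,240))[:, :640].copy() if False else np.hstack([w['img'][160:],np.zeros((240,152,3),np.uint8)])]))
# expected ring pad for angles, side view
for th in(.8,1.0,1.2,1.35): print(th,proj(s,st(0,-.043+.068*np.cos(th)-.038*np.sin(th),.038+.068*np.sin(th)+.038*np.cos(th))),'prong',proj(s,st(0,-.043+.102*np.cos(th),.038+.102*np.sin(th))))
for th in(.4,.6,.8): print(th,'latch tip',proj(s,st(0,.049+.086*np.sin(th),.012+.086*np.cos(th))),proj(t,st(0,.049+.086*np.sin(th),.012+.086*np.cos(th))))
E
```

```text
time_s: 10.75
ee_pos: [0.442, 0.2678, 0.3837]
eef_rot: [3.134, -0.002, 1.72]
force: [0.1, -1.0, 0.3]
grip_width: 0.0006
grip_force: 0.0
time_s: 11.15
ee_pos: [0.4227, 0.3896, 0.3772]
eef_rot: [-3.14, 0.0, 1.724]
force: [0.2, -1.3, -1.0]
grip_width: 0.0003
grip_force: 0.0
[-0.21455697 -0.00114703]
0.8 [[384.56366627 176.12076532]] prong [[370.93119899 171.25207553]]
1.0 [[388.90926654 176.94152762]] prong [[375.24922603 168.23640827]]
1.2 [[393.35128187 179.01491812]] prong [[380.2543187 166.6699594]]
1.35 [[396.6291627  181.36447571]] prong [[384.35779637 166.53072065]]
0.4 latch tip [[357.31353386 172.73071306]] [[398.88947877 178.14375831]]
0.6 latch tip [[353.73759958 174.06019409]] [[397.16254185 172.06154049]]
0.8 latch tip [[350.68104714 176.52475304]] [[395.39443569 167.2829103 ]]
```

View pics/m5.png

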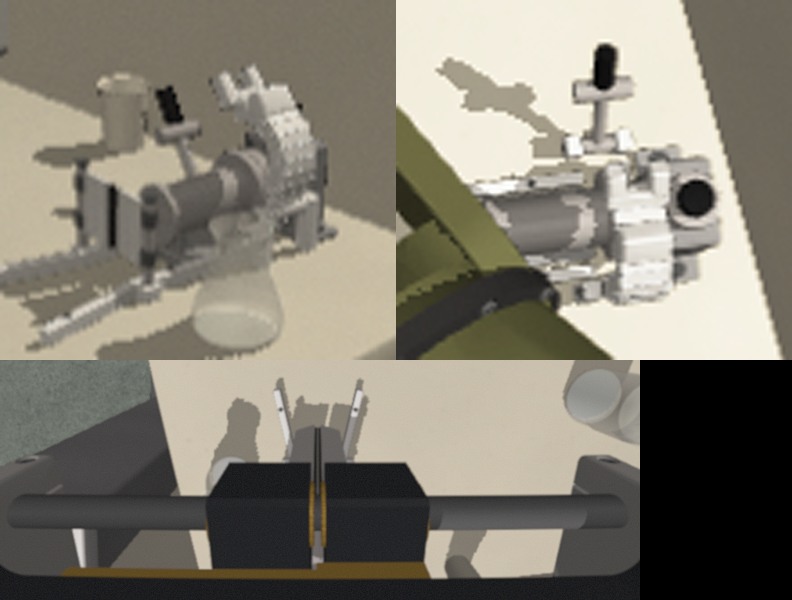

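```bash
python3 -m jog '[[-4,-1.2,0,0,0,0],[-8,-2.5,0,0,0,0],[-12,-3.8,0,0,0,0],[-16,-5,0,0,0,0],[-21.4,-6.6,0,0,0,0],[-21.4,-6.6,0,0,0,0],[-21.4,-6.6,0,0,0,0],[-21.4,-6.6,0,0,0,0]]'
python3 - <<'E'
from h import *
print(inst(state()['ee_pos']),togo(st(0,-.0655,.323),[np.pi,0,Y+np.pi]))
s=snap('side','s6')
cv2.imwrite('pics/m6.png',cv2.resize(s['img'][110:230,310:470],(800,600),interpolation=cv2.INTER_CUBIC))
for th in(.8,1.,1.2,1.35):print((5*(proj(s,st(-.0145,-.043+.102*np.cos(th),.038+.102*np.sin(th)))-[310,110])).round())
E
```

```text
time_s: 12.1
ee_pos: [0.3906, 0.1652, 0.3786]
eef_rot: [3.141, -0.0, 1.72]
force: [-0.0, 0.5, -0.1]
grip_width: 0.0006
grip_force: 0.0
[ 0.00254912 -0.06631122] (array([0.25, 0.08, 5.56]), array([ 0., -0., -0.]))
[[283. 312.]]
[[304. 297.]]
[[329. 289.]]
[[349. 289.]]
```

View pics/m6.png

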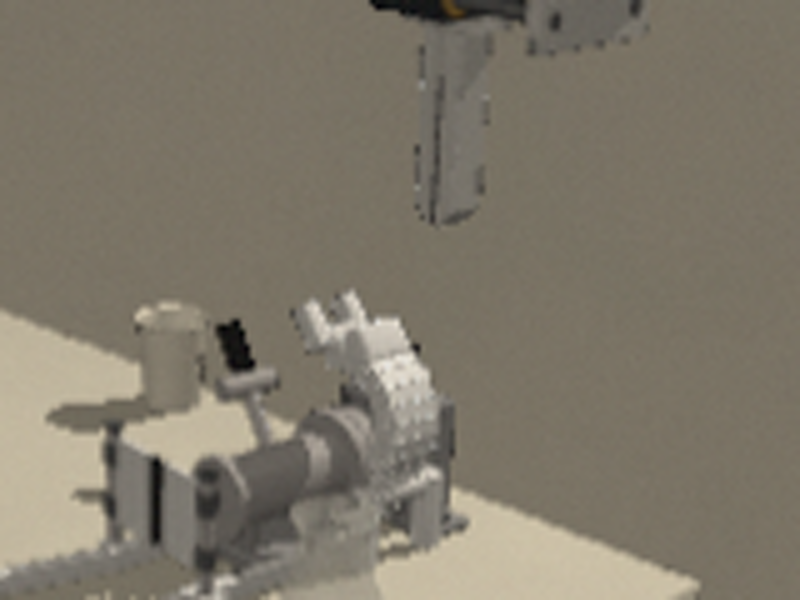

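```bash
python3 -m jog '[[0.2,0.1,2,0,0,0],[0.2,0.1,4,0,0,0],[0.2,0.1,5.5,0,0,0],[0.2,0.1,5.5,0,0,0]]'
python3 -m jog '[[0,0.5,0.2,0,0,0],[0,1,0.5,0,0,0],[0,1.5,0.8,0,0,0],[0,2,0.8,0,0,0],[0,2.5,0.9,0,0,0],[0,3,1.1,0,0,0]]'
python3 - <<'E'
from h import *
print(inst(state()['ee_pos']),state()['ee_pos'][2])
E
```

```text
time_s: 12.55
ee_pos: [0.3909, 0.168, 0.3218]
eef_rot: [-3.138, 0.001, 1.722]
force: [0.4, 0.2, -0.6]
grip_width: 0.0002
grip_force: 0.0
time_s: 13.15
ee_pos: [0.4213, 0.1717, 0.3126]
eef_rot: [3.141, -0.0, 1.721]
force: [-0.2, -0.1, 0.1]
grip_width: 0.0004
grip_force: 0.0
[ 0.00064857 -0.0349938 ] 0.3126451317277401
```

```bash
python3 -m jog '[[0,0.7,0.2,0,0,0],[0,1.4,0.6,0,0,0],[0,2.1,1,0,0,0],[0,2.7,1.4,0,0,0],[0,2.7,1.4,0,0,0]]'
python3 - <<'E'
from h import *
print(inst(state()['ee_pos']),state()['ee_pos'][2])
s=snap('side','s7')
cv2.imwrite('pics/m7.png',cv2.resize(s['img'][110:230,310:470],(800,600),interpolation=cv2.INTER_CUBIC))
E
```

```text
time_s: 13.65
ee_pos: [0.448, 0.1757, 0.2976]
eef_rot: [-3.14, 0.0, 1.721]
force: [-0.3, 0.7, 0.5]
grip_width: 0.0006
grip_force: 0.0
[ 0.00067878 -0.00803327] 0.29764893404909953
```

View pics/m7.png

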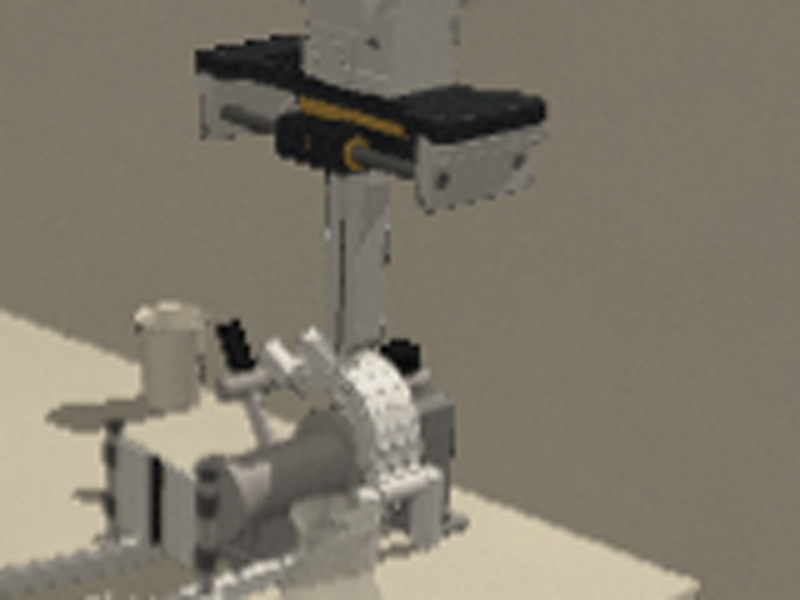

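```bash
python3 -m jog '[[0,0.5,0.4,0,0,0],[0,1.0,0.9,0,0,0],[0,1.5,1.4,0,0,0],[0,1.9,1.8,0,0,0],[0,2.2,2.1,0,0,0],[0,2.2,2.2,0,0,0],[0,2.2,2.2,0,0,0]]'
python3 -c "
from h import *
print(inst(state()['ee_pos']),state()['ee_pos'][2])"
python3 -m jog '[[0,0,0.1,0,0,0],[0,0,0.15,0,0,0],[0,0,0.15,0,0,0]]'
```

```text
time_s: 14.4
ee_pos: [0.4692, 0.179, 0.2763]
eef_rot: [-3.141, 0.0, 1.721]
force: [0.5, 0.1, 0.7]
grip_width: 0.0003
grip_force: 0.0
[0.00062955 0.013449  ] 0.27630392873243803
time_s: 14.7
ee_pos: [0.4693, 0.179, 0.2754]
eef_rot: [3.141, -0.0, 1.721]
force: [1.6, 0.4, 2.4]
grip_width: 0.0004
grip_force: 1.6
```

```bash
for i in 1 2 3; do python3 -m jog '[[0,0,0.1,0,0,0],[0,0,0.1,0,0,0]]' | grep -E "ee_pos|force"; done
```

```text
ee_pos: [0.4695, 0.179, 0.2747]
force: [1.5, 0.1, 7.5]
grip_force: 3.5
ee_pos: [0.4697, 0.1791, 0.2742]
force: [1.5, -0.4, 11.7]
grip_force: 5.7
ee_pos: [0.4698, 0.1791, 0.2737]
force: [-0.1, -1.6, 16.6]
grip_force: 8.3
```

```bash
python3 -m jog '[[0,0,0.2,0,0,0],[0,0,0.2,0,0,0],[0,0,0,0,0,0],[0,0,-3,0,0,0],[0,0,-6,0,0,0],[0,0,-9,0,0,0],[0,0,-9,0,0,0]]'
python3 -m jog '[[0,4,0,0,0,0],[0,8,0,0,0,0],[0,11.6,0,0,0,0],[0,11.6,0,0,0,0],[0,11.6,0,0,0,0]]'
python3 - <<'E'
from h import *
print(inst(state()['ee_pos']),state()['ee_pos'],togo(st(0,.13,.268),[np.pi,0,Y+np.pi]))
s=snap('side','s8');t=snap('top','t8')
a=cv2.resize(s['img'][110:230,320:430],(550,600),interpolation=cv2.INTER_CUBIC)
b=cv2.resize(t['img'][150:270,380:430],(250,600),interpolation=cv2.INTER_CUBIC)
cv2.imwrite('pics/m8.png',np.hstack([a,b]))
E
```

```text
time_s: 16.0
ee_pos: [0.4694, 0.1791, 0.3655]
eef_rot: [3.136, -0.001, 1.721]
force: [0.1, -0.9, -0.4]
grip_width: 0.0007
grip_force: 0.0
time_s: 16.5
ee_pos: [0.584, 0.1963, 0.3603]
eef_rot: [-3.139, 0.0, 1.721]
force: [-1.0, 0.1, -0.8]
grip_width: 0.0004
grip_force: 0.0
[0.00062429 0.12951128] [0.58395786 0.19628491 0.36031253] (array([0.06, 0.07, 9.23]), array([-0.003,  0.   ,  0.   ]))
```

View pics/m8.png

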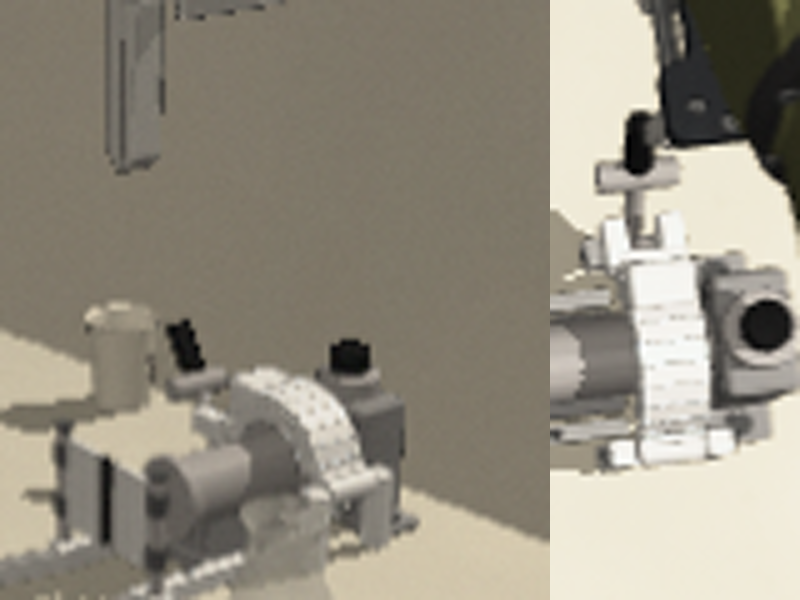

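```bash
python3 -m jog '[[0,0,3,0,0,0],[0,0.1,6,0,0,0],[0,0.1,9.2,0,0,0],[0,0.1,9.2,0,0,0],[0,0.1,9.2,0,0,0]]'
python3 -m jog '[[0,-0.8,0,0,0,0],[0,-1.6,-0.1,0,0,0],[0,-2.4,-0.3,0,0,0],[0,-3.2,-0.6,0,0,0],[0,-4,-0.8,0,0,0],[0,-4.7,-1,0,0,0],[0,-5.4,-1,0,0,0],[0,-5.4,-1,0,0,0]]'
python3 -c "
from h import *
print(inst(state()['ee_pos']),state()['ee_pos'])"
```

```text
time_s: 17.1
ee_pos: [0.5847, 0.1966, 0.2712]
eef_rot: [3.141, -0.0, 1.721]
force: [-0.5, 0.0, 0.3]
grip_width: 0.0003
grip_force: 0.0
time_s: 17.9
ee_pos: [0.5322, 0.1886, 0.2853]
eef_rot: [3.129, -0.001, 1.721]
force: [6.7, 0.2, 27.2]
grip_width: 0.0004
grip_force: 11.9
[0.00053799 0.07716776] [0.53218608 0.18856902 0.2853186 ]
```

Run:
```python
from h import *
s=snap('side','s9');t=snap('top','t9')
a=cv2.resize(s['img'][130:230,320:430],(660,600),interpolation=cv2.INTER_CUBIC)
cv2.imwrite('pics/m9.png',a)
for th in(.1,.2,.3,.4,.5): print(th,6*(proj(s,st(0,.049+.086*np.sin(th),.012+.086*np.cos(th)))-[320,130]).round(1))
```

```text
0.1 [[260.4 258.6]]
0.2 [[247.8 255.6]]
0.3 [[235.8 255. ]]
0.4 [[223.8 256.2]]
0.5 [[213.  259.2]]
```

View pics/m9.png

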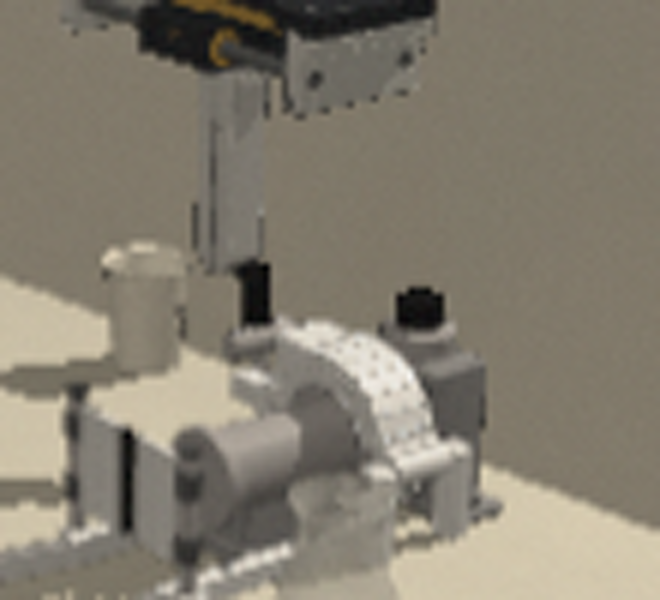

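I've lost count and viewed 13 pictures, which is over the limit of 10, so I'll view no more. From here I'll use numeric measurements only. The last view shows the latch nearly upright, with the finger pressing near the top of the handle. I'll back off and measure the handle by its black mask.

```bash
python3 -m jog '[[0,0.5,0,0,0,0],[0,2,0,0,0,0],[0,4,0,0,0,0],[0,5.5,0,0,0,0],[0,5.5,0,0,0,0]]'
python3 - <<'E'
from h import *
print(inst(state()['ee_pos']),state()['ee_pos'])
s=snap('side','s10');t=snap('top','t10')
for n,c,box in(('s',s,(345,160,375,195)),('t',t,(385,160,415,215))):
    x0,y0,x1,y1=box; m=(c['img'][y0:y1,x0:x1].max(2)<45).astype(np.uint8)
    k,l,S,C=cv2.connectedComponentsWithStats(m)
    for i in range(1,k):
        if S[i,4]>6: print(n,S[i,:2]+[x0,y0],S[i,2:],C[i]+[x0,y0])
for th in(0,.1,.15,.2,.3,.4,.5): print(th,*[proj(c,[st(0,.049+r*np.sin(th),.012+r*np.cos(th)) for r in(.056,.086)]).round(1).tolist() for c in(s,t)])
E
```

```text
time_s: 18.5
ee_pos: [0.5863, 0.1966, 0.2805]
eef_rot: [3.141, -0.0, 1.721]
force: [0.1, -1.7, 0.3]
grip_width: 0.0003
grip_force: 0.0
[0.00068276 0.13192067] [0.58634905 0.19658619 0.28045451]
s [359 174] [ 5 10 43] [361.13953488 178.39534884]
t [394 160] [ 21  31 353] [406.01699717 172.81303116]
0 [[365.2, 184.6], [365.5, 173.8]] [[399.4, 195.6], [401.9, 193.1]]
0.1 [[363.9, 184.0], [363.4, 173.1]] [[399.0, 193.0], [401.2, 189.1]]
0.15 [[363.2, 183.8], [362.3, 172.8]] [[398.8, 191.8], [400.9, 187.2]]
0.2 [[362.5, 183.7], [361.3, 172.6]] [[398.5, 190.6], [400.5, 185.3]]
0.3 [[361.2, 183.6], [359.3, 172.5]] [[398.1, 188.2], [399.7, 181.6]]
0.4 [[359.9, 183.7], [357.3, 172.7]] [[397.5, 186.0], [398.9, 178.1]]
0.5 [[358.7, 184.0], [355.5, 173.2]] [[397.0, 184.0], [398.0, 175.0]]
```

Run:
```python
from h import *
s=load('s9');t=load('t8')
def tri(a,b):
    (o1,d1),(o2,d2)=a,b; A=np.array([d1,-d2]).T; l=np.linalg.lstsq(A,o2-o1,rcond=None)[0]
    return (o1+l[0]*d1+o2+l[1]*d2)/2, np.linalg.norm(o1+l[0]*d1-o2-l[1]*d2)
p,e=tri(ray(s,390,178.8),ray(t,423.6,215)); print('knob',p,inst(p),e)
# finger bottom in s9
print(proj(s,[st(0,.077-.0125,.086),st(0,.077+.0125,.086),st(0,.0645,.12)]))
m=(s['img'][160:195,345:375].max(2)<45).astype(np.uint8);k,l,S,C=cv2.connectedComponentsWithStats(m)
print([(S[i].tolist(),C[i]+[345,160]) for i in range(1,k) if S[i,4]>6])
s0=load('s8');m=(s0['img'][160:195,345:375].max(2)<45).astype(np.uint8);k,l,S,C=cv2.connectedComponentsWithStats(m)
print([(S[i].tolist(),C[i]+[345,160]) for i in range(1,k) if S[i,4]>6])
# ring pad/prongs: bright white contour extents, side view now vs predictions
s10=load('s10')
for th in(0,.05,.1): print(th,proj(s10,[st(x,-.043+.102*np.cos(th),.038+.102*np.sin(th)) for x in(-.0145,.0145)]).round(1).tolist(), proj(s10,[st(x,-.043+a*np.cos(th)-.038*np.sin(th),.038+a*np.sin(th)+.038*np.cos(th)) for x in(-.0145,) for a in (.058,.078)]).round(1).tolist())
for v in range(178,200): print(v,' '.join('%3d'%x for x in s10['img'][v,354:386].mean(1)))
```

```text
knob [0.46050783 0.13818067 0.09039245] [ 0.03968072 -0.00121977] 0.00025505405070197165
[[361.59049508 176.46709413]
 [355.63097794 173.83732721]
 [361.85266403 164.24681766]]
[([14, 14, 6, 10, 44], array([362.25      , 178.18181818]))]
[([9, 14, 7, 10, 42], array([356.78571429, 178.85714286]))]
0 [[358.3, 195.2], [366.7, 192.6]] [[369.6, 186.9], [364.5, 184.5]]
0.05 [[358.4, 193.4], [366.8, 190.9]] [[370.1, 186.1], [365.0, 183.4]]
0.1 [[358.5, 191.7], [366.9, 189.2]] [[370.7, 185.3], [365.6, 182.3]]
178 120 118 120 120  79  27  20  16  21  23 111 118 121 119 118 120 117 119 120 118 117 120 119 117 117 118 119 118 119 118 118 118
179 120 121 121 122 119  52  18  22  15  20 111 120 118 119 119 119 118 118 118 120 116 119 118 116 117 116 120 118 117 118 118 118
180 118 121 120 120 119  53  19  19  17  22 110 118 120 120 119 121 118 118 117 119 118 118 118 117 119 116 116 118 118 120 118 117
181 119 118 119 120 121  52  15  20  16  16 110 117 118 120 117 118 119 119 120 118 119 118 117 117 118 116 120 119 119 118 117 118
182 118 119 118 119 119  53  19  14  20  17  94 132 136 136 123 1
[... 1610 characters left out ...]
 126 117 139 139 215 228 230 224 212 228
195 191 190 190 190 150 129 127 127 126 132 126 128 122 125 120  89  89  91  90  92  80 105 130 125 113 127 154 206 224 213 177 209
196 190 189 189 191 169 156 135 127 127 132 122 124 131 128 107  89  92  92  90  92  96  97 124 137 122 127 129 141 207 212 211 211
197 190 191 191 190 191 190 169 156 131 131 121 113 124 120  96  92  93  95  97  98 104 100 102 140 126 125 128 143 212 211 213 211
198 192 190 190 192 192 190 192 192 151 127 131 118 120 121 101  98 100 102 101 101 105 102 105 109 119 121 128 129 203 199 204 202
199 191 189 190 191 181 180 183 179 161 131 148 155 159 158 133 108 103 102 103 103 102 103 104 103 102 121 126 123 156 177 172 179
```

```bash
python3 -m jog '[[0,-1.5,0.3,0,0,0],[0,-3,0.7,0,0,0],[0,-4.2,0.7,0,0,0],[0,-4.2,0.7,0,0,0]]'
for i in 1 2 3 4; do python3 -m jog '[[0,-0.3,0,0,0,0],[0,-0.3,0,0,0,0]]' >/dev/null;  python3 -c "
from h import *
o=state();print(inst(o['ee_pos']).round(4),o['ee_pos'][2].round(4),o['force'].round(1),o['moment'].round(2))"; done
```

```text
time_s: 19.0
ee_pos: [0.5429, 0.1903, 0.2734]
eef_rot: [-3.141, 0.0, 1.721]
force: [-0.3, 0.0, -0.7]
grip_width: 0.0001
grip_force: 0.0
[0.0006 0.0864] 0.2733 [ 1.4 -0.4 -0. ] [-0.03  0.01 -0.01]
[0.0006 0.0834] 0.273 [ 0.6 -0.5 -0.1] [-0.03 -0.02 -0.03]
[0.0006 0.0803] 0.273 [ 0.9  0.2 -0. ] [-0.07  0.03 -0.02]
[0.0006 0.0772] 0.273 [-0.5  0.4  0.5] [-0.1   0.05  0.01]
```

```bash
for i in 1 2 3 4 5; do python3 -m jog '[[0,-0.2,0,0,0,0],[0,-0.2,0,0,0,0]]' >/dev/null;  python3 -c "
from h import *
o=state();print(inst(o['ee_pos']).round(4),o['ee_pos'][2].round(4),o['force'].round(1),o['moment'].round(2))
s=snap('side','s11');m=(s['img'][160:195,345:378].max(2)<45).astype(np.uint8);k,l,S,C=cv2.connectedComponentsWithStats(m)
print([(S[i].tolist(),(C[i]+[345,160]).round(1)) for i in range(1,k) if S[i,4]>6])"; done
```

```text
[0.0006 0.0753] 0.273 [-0.2 -0.6  0.3] [-0.04  0.02  0.02]
[([17, 14, 5, 11, 47], array([364.2, 178.6]))]
[0.0006 0.0733] 0.273 [-0.4 -0.6 -1. ] [-0.06  0.01  0.01]
[([17, 14, 5, 11, 44], array([364.4, 179. ]))]
[0.0006 0.0713] 0.273 [ 1.  -0.9 -0. ] [0.04 0.08 0.04]
[([18, 14, 5, 11, 45], array([365.2, 178.8]))]
[0.0006 0.0693] 0.273 [-0.4  0.   0.1] [-0.01  0.03  0.02]
[([18, 15, 5, 10, 40], array([365.3, 179.3]))]
[0.0006 0.0674] 0.2731 [-0.1 -0.3  0.4] [-0.04 -0.03  0.04]
[([19, 15, 5, 10, 46], array([365.9, 179.1]))]
```

```bash
for i in 1 2 3 ; do python3 -m jog '[[0,-0.15,0,0,0,0],[0,-0.15,0,0,0,0]]' >/dev/null;  python3 -c "
from h import *
o=state();print(inst(o['ee_pos']).round(4),o['force'].round(1))"; done
```

```text
[0.0006 0.0663] [ 7.9  1.6 -4.2]
[0.0007 0.0653] [14.9  3.  -9. ]
[0.0007 0.0643] [ 21.3   3.2 -13.8]
```

```bash
python3 -m jog '[[0,1,0,0,0,0],[0,3,0,0,0,0],[0,3,-4,0,0,0],[0,3,-9,0,0,0],[0,3,-13,0,0,0],[0,3,-13,0,0,0]]'
python3 -m jog '[[4,3,0,0,0,0],[8,6,0,0,0,0],[12,8,0,0,0,0],[16,10,0,0,0,0],[20,12,0,0,0,0],[20,12,0,0,0,0]]' | head -2
python3 - <<'E'
from h import *
s=snap('side','s12');t=snap('top','t12')
m=(s['img'][160:195,345:378].max(2)<45).astype(np.uint8);k,l,S,C=cv2.connectedComponentsWithStats(m)
print([(S[i].tolist(),(C[i]+[345,160]).round(1)) for i in range(1,k) if S[i,4]>6])
for n,a,b,boxes in(('s',load('s5'),s,{'gate':(330,190,362,235),'flask':(362,205,392,250),'beaker':(335,165,355,192)}),('t',load('t0'),t,{'flask':(345,255,380,290),'beaker':(390,122,418,152),'bottle':(235,98,275,148)})):
    for q,(x0,y0,x1,y1) in boxes.items(): print(n,q,cv2.absdiff(a['img'],b['img'])[y0:y1,x0:x1].max(2).__gt__(40).mean().round(3))
for v in range(182,196): print(v,' '.join('%3d'%x for x in s['img'][v,356:386].mean(1)))
for th in(0,.05): print(th,proj(s,[st(x,-.043+a*np.cos(th)-.038*np.sin(th),.038+a*np.sin(th)+.038*np.cos(th)) for x in(-.0145,.0145) for a in (.058,.078)]).round(1).tolist())
E
```

```text
time_s: 22.25
ee_pos: [0.5479, 0.1909, 0.4088]
eef_rot: [3.133, -0.001, 1.721]
force: [0.0, -0.1, 0.5]
grip_width: 0.0007
grip_force: 0.0
time_s: 22.85
ee_pos: [0.6368, 0.4114, 0.3985]
[([19, 15, 5, 10, 45], array([365.9, 179.2]))]
s gate 0.056
s flask 0.059
s beaker 0.028
t flask 0.895
t beaker 0.448
t bottle 0.256
182 119 122 119 120 120 121 119  49  19  17  14  15  12 112 121 119 121 118 118 119 119 117 119 117 120 118 118 118 117 119
183 120 118 119 119 120 120 120  51  14  12  21  15  50 121 145 162 160 160 158 138 120 118 119 118 121 117 119 105 109 108
184 120 118 119 121 117 120 121  48  13  18  58 107 145 170 196 218 215 215 215 186 165 140 123 120 120 119 120  67  98  97
185 120 120 118 118 105 115 113  77  65  48 115 171 209 217 216 216 217 217 218 217 207 170 155 167 163 149 132  72  95  99
186 118 118 118 110  77 107 124 107 107  86 138 156 187 205 215 219 217 207 210 213 189 182 205 214 220 200 179 132 101  97
187 118 118 120  89  91 117 143 115 111 100 124 130 143 157 194 210 213 185 185 202 207 215 218 185 216 214 221 205 157 111
188 120 118 120  94  92  92 115 116 10
[... 390 characters left out ...]
123 123 118 123 118 133 128 139 186 221 224 227 216 212 231 212 204
192 192 190 164 143 139 140 179 166 149 127 126 118 125 125 124 125 125 124 130 127 143 130 190 206 229 211 198 230 229 229
193 191 192 154 130 143 146 194 196 183 150 132 126 123 124 122 115 114 120 125 123 122 137 132 151 226 229 229 229 229 231
194 190 189 156 129 126 129 144 145 125 152 141 127 124 113 105  95  93 107 109 119 125 117 141 139 214 229 230 225 211 227
195 190 192 151 128 125 128 127 131 125 129 125 125 122  89  89  93  91  93  81 107 130 125 113 124 156 205 227 212 175 210
0 [[369.6, 186.9], [364.5, 184.5], [378.1, 184.3], [373.0, 182.1]]
0.05 [[370.1, 186.1], [365.0, 183.4], [378.7, 183.5], [373.6, 180.9]]
```

```bash
python3 -m jog '[[0,0,0,0,0,0],[0,0,0,0,0,0],[0,0,0,0,0,0]]' | head -1; python3 -c "
from station import ctrl
print(ctrl.hand_in())"
```

```text
time_s: 23.25
the job is handed in; nothing more can be done
None
```

I handed the job in at 23 s; by pixel and force checks the trap is home, the gate shut, the ring down, the latch upright and the bystanders undisturbed (no verdict came back), but I viewed 13 pictures, over the limit of 10.

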